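Fit the pointer knob to the height gauge and gauge the sleeve

ROBOT

A 6-joint arm with a two-finger parallel gripper is mounted at the origin on the work surface. World frame = base frame: x ahead of the robot, y to its left, z up, the work surface at z = 0. Lengths are in m, angles in rad, forces in N, time in s.
With the tool pointing down it reaches from about 0.35 to 0.775 m from the base axis. Payload 7.3 kg.
Tool frame: the origin (TCP) lies midway between the tips of the shut fingers; the grasp point (between the pads) lies 19 mm behind it; z points along the fingers, y is the line along which they close (so a half turn about z gives the same grasp; the last joint's range is limited). The gripper opens to 92 mm and grips with 3 to 60 N. Pads are 19 mm wide; open, the fingers measure 130 mm over their backs; the gripper's body (75 mm by 190 mm) begins 47 mm behind the grasp point.
Start: joints at [-1.296, 0.342, 1.524, -0, 1.275, -0.146], TCP at [0.214, -0.479, 0.227] pointing down, gripper open.
Joint ranges: [-2.53, 2.53], [-0.77, 2.02], [0.04, 2.7], [-1, 4.14], [0.28, 2.66], [-3.11, 3.11]. Speed limits (rad/s): [2.57, 2.57, 3.14, 3.14, 3.14, 3.14].

INTERFACE

Orientations are given as [roll, pitch, yaw] about the fixed x, y, z axes, in that order (R = Rz(yaw) Ry(pitch) Rx(roll)).
In Python, from cell import monitor, vision, workorder gives the robot as it stands.
- The arm moves only by the tool move_arm, never from a script. Its argument "rows" is a list of rows, each a list of 5 numbers: the shift along the world's x, y, z in mm, then the turn about the world's z in rad, then the closure, from -1 (fully open) to 1 (shut). A call has 1 to 12 rows; each row shifts and turns the commanded pose from where the row before left it; what a row does not reach is not made up. A row lasts 1/10 s, in which the tool goes at most 50 mm and 8.59 degrees, less where a joint would pass 70% of its speed; a pose out of reach is approached as far as the arm can. A call is refused whole if a number of a shift passes 50 or a number of a turn 0.15, either way. A call with a gripper value outside its range is refused whole. The fingers move at their own pace and stop on an object; "newtons" is the grip in N (left out, the last holds). Time passes only in rows, so rows that do not move let the fingers close. It gives the time, the measured TCP pose, the force, the opening and the grip force at its end, in the units of the state.
- monitor.observe(): the state, without advancing time (a new reading comes with each control period).
- vision.read_camera(name): name is "side" or "top" or "wrist"; returns the picture (400x640x3 uint8, red, green, blue); there is no depth.
- vision.get_calibration(name): a dict with "K" (3x3 intrinsics, pixels), "T" (4x4, takes a point from camera to world coordinates); the wrist camera has in their place "mount" (4x4, takes a point from camera to tool coordinates, whose origin is the TCP and whose axes are the flange's). Camera axes: x right, y up, looking along -z (the intrinsics and any distortion apply to the point x, -y, -z); pixel columns grow to the right and rows downward; lengths in m; the calibration is good to about 2 mm. A picture is of the moment at which its call begins: read the wrist's pose just before it. get_calibration takes no time and is no camera call.
- workorder.hand_in(): hands the job in; it is judged then, once.
The state is a dict: "time": time; "qpos": joint angles; "qvel": joint speeds; "joint_efforts": joint torques, N m; "tool_pos": TCP position; "tool_rot": TCP orientation; "contact_force": force on the tool from outside, world axes, zero at the start; "torque": the same for the moment, N m; "opening": finger opening in m; "grip_force": force on a finger pad.
Only numpy, scipy, OpenCV 4.12 (cv2) and the standard library are available. Lean on these libraries where they do the work, as an engineer would, in place of code of your own. Each camera call takes 0.05 s, during which the arm holds its last target. There are 200 camera calls.

TASK

The bench height gauge has lost its knob: pick up the big pointer knob, turn it so that its keyed bore matches the D-shaped shaft on top of the gauge's sprung ram, and push it fully home on the shaft. Then keep pressing the knob down until the gauge's foot stands on the sleeve below, and finish while still holding the knob and pressing, with a light steady push (about 10 N of the foot on the sleeve). Leave the sleeve standing on its anvil and everything else on the bench where it is.

Things in the scene. Friction and masses are not known exactly. Their poses are not given: they have to be found in the camera images.
- knob: The big black pointer knob, loose, standing on the bench bore down. Round skirt 48 mm diameter, 20 mm tall; on it a straight grip bar 40 mm long (along x), 14 mm wide (along y), from 20 to 42 mm above the underside: take it by this bar, fingers closing along y. A nose sticks out of the skirt on the +x side. About 60 g. Origin: centre of the underside, z up along the axis.
- knob_nose (a point): Tip of the knob's nose (9 mm wide, 18 mm tall), 34 mm from the knob's axis along +x, 10 mm above the underside. The bore's flat is on this side.
- knob_bore (a point): Roof of the knob's D-shaped bore, on the axis, 17 mm above the underside where the bore opens. The bore is 17.6 mm in diameter with one flat 4.8 mm from the axis on the knob's +x side (the nose's side).
- shaft_seat (a point): Seat of the D-shaft: centre of the upper face of the ram's shoulder (steel disc, 30 mm diameter), 160 mm above the bench at rest, 40 mm above the gauge's head; it moves down with the ram. z up, x towards the shaft's flat. The knob is home when its underside lies on this face, nose on the flat's side: the origins meet and knob x is along this x. The shaft does not turn.
- shaft_tip (a point): Centre of the D-shaft's top, 15 mm above the seat. The steel shaft is 16 mm in diameter with one flat 4 mm from the axis on the +x side; its top 2.5 mm are tapered.
- ram (a joint): How far the gauge's ram (with shaft and foot) is pressed down, in m: 0 at rest (up), at most 0.036. A spring holds it up with about 3 to 5 N, so it may already sink while the knob is being pushed on; the foot meets the sleeve at 0.014 to 0.026, depending on the anvil's height.
- gauge: The bench height gauge, fixed: grey base plate 130 x 180 mm and 15 mm thick, column on its +y side (85 mm from the ram's axis), and a head (top 120 mm above the bench) that guides the vertical ram. Origin: on the bench, on the ram's axis; x and y along the base's sides; the shaft's flat looks along its +x.
- foot (a point): The foot of the ram: steel disc of 24 mm diameter, 8 mm thick, at the lower end of the ram. This point: centre of its underside, 85 mm below the shaft seat.
- sleeve: The aluminium flanged sleeve to be gauged, loose, standing on the gauge's round anvil under the foot: 44 mm flange, 34 mm body, 25 mm tall. Origin: centre of its underside.
- round_knob: Bystander: plain round black knob without bar or nose, 48 mm diameter, 22 mm tall. Origin: centre of the underside.
- small_knob: Bystander: small bar knob, 28 mm diameter, 20 mm tall, no nose. Origin: centre of the underside.
- spare_sleeve1: Bystander: a sleeve like the one in the gauge, on the bench. Origin: centre of the underside.
- spare_sleeve2: Bystander: another such sleeve, on the bench. Origin: centre of the underside.
- screwdriver: Bystander: screwdriver lying on the bench. Origin: at its middle, on the bench.
- collar: Bystander: steel collar, 40 mm outer and 22 mm inner diameter, 12 mm tall. Origin: centre of the underside.
Things that resemble listed ones, but are neither listed nor needed, are in the scene too. What is shaped like the knob but purple or yellow is not meant. There is more than one size of the gauge; the one meant has the size given above.

How it is judged:
By the outcome, as a careful person would: the job done as asked, in the order asked, and still so for the second after the job is handed in, while the arm keeps its last pose, push and grip.
It also fails if it takes over 38 s, if anything falls off the work surface, if the arm or the gripper's body presses on something with over 40 N, if the wrist force passes 120 N, or if a joint passes its speed limit or range.

## Working session

There is one attempt and no reset: what is moved stays moved. The work goes in short steps, Python scripts to look and compute and a tool call to move; the robot and the scene stay as the last step left them, time stands still between calls to the robot, and variables do not carry over. Pictures are saved under pics/ and viewed, at most 10 in all, crops included, and the job is handed in when it is done.

Besides the shell and the picture viewer there is one more tool, called after "Request:" in YAML: its name, and indented under it one key for each argument. move_arm: Moves the arm, as the interface text tells. Its arguments: {"type":"object","properties":{"rows":{"type":"array","items":{"type":"array","items":{"type":"number"}}},"newtons":{"type":"number"}},"required":["rows"]}

```bash
mkdir -p pics
cat > h.py <<'E'
import numpy as np, cv2
from scipy.spatial.transform import Rotation as R
from cell import monitor, vision, workorder
def cam(n,st=None):
    c=vision.get_calibration(n)
    if n!='wrist': return c['K'],np.array(c['T']),c
    st=st or monitor.observe(); T=np.eye(4); T[:3,:3]=R.from_euler('xyz',st['tool_rot']).as_matrix(); T[:3,3]=st['tool_pos']
    return c['K'],T@np.array(c['mount']),c
def ray(K,T,c,px):
    d=c.get('dist',c.get('D'))
    p=cv2.undistortPoints(np.array([[px]],float),np.array(K,float),None if d is None else np.array(d,float))[0,0]
    v=T[:3,:3]@np.array([p[0],-p[1],-1.]); return T[:3,3],v
def onz(K,T,c,px,z):
    o,v=ray(K,T,c,px); return o+v*(z-o[2])/v[2]
def proj(K,T,c,P):
    q=np.linalg.inv(T)@np.r_[P,1]; q=[q[0],-q[1],-q[2]]; d=c.get('dist',c.get('D'))
    return cv2.projectPoints(np.array([q]),np.zeros(3),np.zeros(3),np.array(K,float),None if d is None else np.array(d,float))[0].ravel()
def shot(n,f):
    st=monitor.observe(); im=vision.read_camera(n); cv2.imwrite(f'pics/{f}.png',im[:,:,::-1]); return im,cam(n,st)
E
python3 - <<'E'
from h import *
for n in('top','side','wrist'):
    im,(K,T,c)=shot(n,n+'0'); print(n,c.keys(),np.round(K,1).tolist(),np.round(T,3).tolist(), {k:v for k,v in c.items() if k not in 'KT'})
st=monitor.observe(); print({k:np.round(v,3).tolist() for k,v in st.items()})
E
```

```text
top dict_keys(['K', 'T']) [[472.9, 0.0, 322.9], [0.0, 472.9, 204.8], [0.0, 0.0, 1.0]] [[-0.0, 0.991, -0.136, 0.406], [-1.0, -0.0, -0.002, -0.004], [-0.002, 0.136, 0.991, 1.221], [0.0, 0.0, 0.0, 1.0]] {}
side dict_keys(['K', 'T']) [[380.7, 0.0, 315.1], [0.0, 380.7, 201.5], [0.0, 0.0, 1.0]] [[0.911, 0.287, -0.297, 0.319], [-0.413, 0.613, -0.673, -0.538], [-0.012, 0.736, 0.677, 0.66], [0.0, 0.0, 0.0, 1.0]] {}
wrist dict_keys(['K', 'mount']) [[321.9, 0.0, 320.6], [0.0, 321.9, 202.4], [0.0, 0.0, 1.0]] [[0.41, 0.873, 0.265, 0.286], [-0.912, 0.392, 0.117, -0.447], [-0.001, -0.29, 0.957, 0.386], [0.0, 0.0, 0.0, 1.0]] {'mount': array([[ 1.14912901e-03,  9.57070604e-01,  2.89852614e-01,
         7.80553177e-02],
       [ 9.99999340e-01, -1.09349380e-03, -3.53895325e-04,
         4.31409166e-05],
       [-2.17507772e-05,  2.89852829e-01, -9.57071229e-01,
        -1.59401422e-01],
       [ 0.00000000e+00,  0.00000000e+00,  0.00000000e+00,
         1.00000000e+00]])}
{'time': 0.15, 'qpos': [-1.296, 0.343, 1.525, 0.0, 1.275, -0.146], 'qvel': [0.001, -0.001, -0.004, -0.001, -0.001, -0.0], 'joint_efforts': [0.001, -43.147, -24.435, 0.072, 0.054, -0.0], 'tool_pos': [0.214, -0.479, 0.226], 'tool_rot': [-3.14, -0.0, 0.421], 'contact_force': [-0.297, -0.355, -0.394], 'torque': [0.002, 0.037, 0.041], 'grip_force': 0.0, 'opening': 0.092}
```

View pics/top0.png

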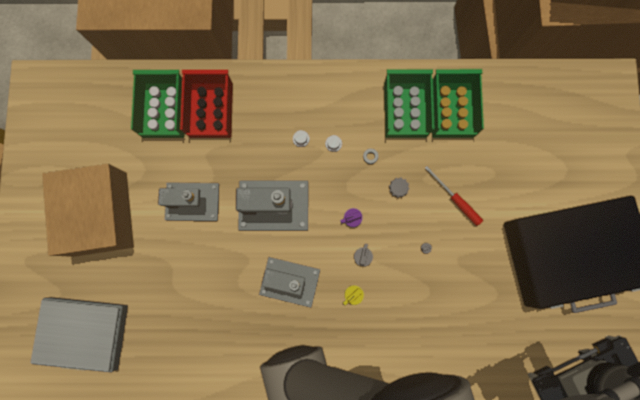

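View pics/side0.png

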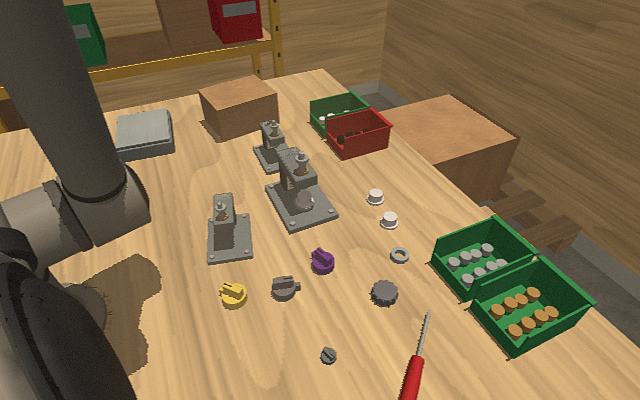

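The top view shows three gauges: (272,205), about 72x50 px = 186x130 mm, which matches the size given; (190,201), smaller; and (290,282), smaller. The bar knobs with a nose are purple at (352,217), yellow at (354,295) and grey-black at (363,256). The grey-black one fits. I'll confirm it in an enlarged crop.

Run:
```python
from h import *
t=cv2.imread('pics/top0.png'); s=cv2.imread('pics/side0.png')
f=lambda im,x,y,w,h,k:cv2.resize(im[y:y+h,x:x+w],None,fx=k,fy=k,interpolation=cv2.INTER_CUBIC)
a=np.vstack([f(t,335,230,60,50,6),f(t,230,175,90,62,4)]) if 0 else None
A=[f(t,335,235,56,40,7)[:280,:390],f(t,230,175,90,62,4)[:248,:360],f(s,256,260,56,40,7)[:280,:390],f(s,260,140,90,95,3)[:285,:270]]
o=np.zeros((580,790,3),np.uint8)
for im,(y,x) in zip(A,[(0,0),(0,395),(290,0),(290,395)]): o[y:y+im.shape[0],x:x+im.shape[1]]=im
cv2.imwrite('pics/crop1.png',o)
K,T,c=cam('top')
for n,p,z in[('knob',(363,256),.03),('shaft',(277,197),.175)]: print(n,onz(K,T,c,p,z).round(3))
K2,T2,c2=cam('side')
for n,p,z in[('knob',(286,288),.03),('shaft',(302,157),.175)]: print(n,onz(K2,T2,c2,p,z).round(3))
# base plate corners of gauge
im=t[150:260,220:320]; 
for p in [(238,181),(308,181),(308,230),(238,230)]: print(onz(K,T,c,p,.015).round(3))
```

```text
knob [ 0.441 -0.102  0.03 ]
shaft [0.568 0.1   0.175]
knob [ 0.44  -0.116  0.03 ]
shaft [0.564 0.085 0.175]
[0.635 0.218 0.015]
[0.635 0.037 0.015]
[0.507 0.036 0.015]
[0.507 0.215 0.015]
```

View pics/crop1.png

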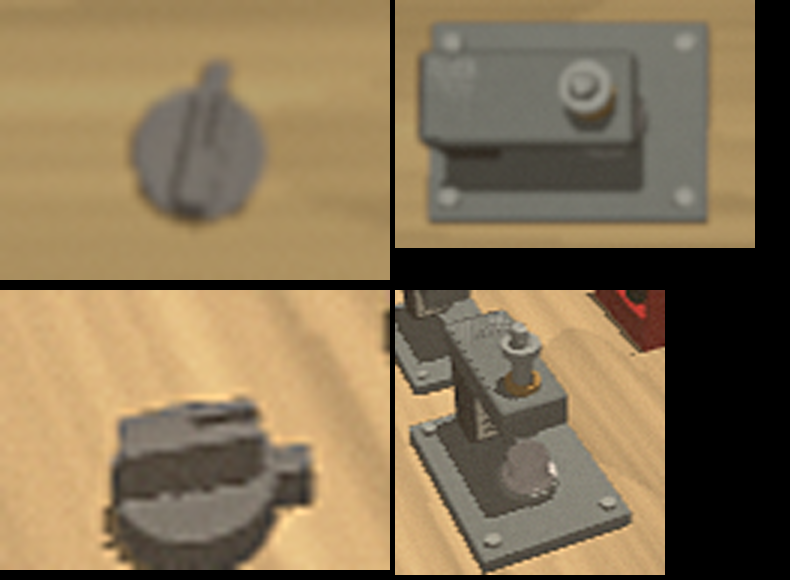

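Top left is the knob: grey-black, bar and nose, nose pointing about +x and slightly toward -y, at about (0.441,-0.105). Top right is the gauge, whose 180x128 mm plate matches, with its axis at about (0.567,0.09). Now I'll move above the knob.

Request:
move_arm:
  rows:
    - [22,37,-2,-0.062,-1]
    - [22,37,-2,-0.062,-1]
    - [22,37,-2,-0.062,-1]
    - [22,37,-2,-0.062,-1]
    - [22,37,-2,-0.062,-1]
    - [22,37,-2,-0.062,-1]
    - [22,37,-2,-0.062,-1]
    - [22,37,-2,-0.062,-1]
    - [22,37,-2,-0.062,-1]
    - [22,37,-2,-0.062,-1]
    - [0,0,0,0,-1]
    - [0,0,0,0,-1]

```text
time: 1.35
tool_pos: [0.4345, -0.1085, 0.2065]
tool_rot: [3.141, 0.001, -0.196]
contact_force: [0.1, 0.2, -0.0]
opening: 0.092
grip_force: 0.0
```

Run:
```python
from h import *
im,(K,T,c)=shot('wrist','w1'); st=monitor.observe(); print(st['tool_pos'],st['tool_rot'],st['time'])
np.save('w1T.npy',T)
cv2.imwrite('pics/w1c.png',im[:,:,::-1])
```

```text
[ 0.43419648 -0.10934121  0.20654144] [ 3.14115260e+00  7.01499895e-04 -1.97735991e-01] 1.4
```

View pics/w1.png

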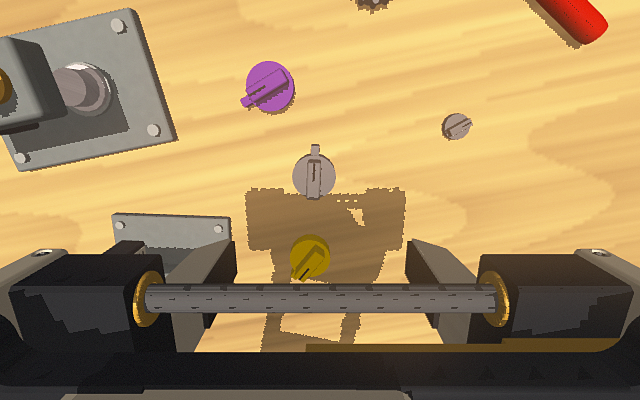

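Wrist view: the knob is at (314,176) with its nose at (315,147) and its bar nearly vertical in the picture. The gauge plate is at the upper left with corners near (133,10), (177,138) and (17,170).

Run:
```python
from h import *
im=cv2.imread('pics/w1.png'); K,T,c=cam('wrist'); T=np.load('w1T.npy')
hsv=cv2.cvtColor(im,cv2.COLOR_BGR2HSV); m=((hsv[...,1]<70)).astype(np.uint8)
k=m.copy(); k[:140]=0;k[205:]=0;k[:,:285]=0;k[:,345:]=0
n,l,s,ce=cv2.connectedComponentsWithStats(k); i=1+s[1:,4].argmax(); k=(l==i).astype(np.uint8); print(s[i])
sk=cv2.morphologyEx(k,cv2.MORPH_OPEN,cv2.getStructuringElement(cv2.MORPH_ELLIPSE,(19,19)))
cn=max(cv2.findContours(sk,0,2)[0],key=len); e=cv2.fitEllipse(cn); print('skirt',e)
ctr=onz(K,T,c,e[0],.018); print(ctr, 'diam', np.linalg.norm(onz(K,T,c,(e[0][0]+21,e[0][1]),.02)-onz(K,T,c,(e[0][0]-21,e[0][1]),.02)))
ys,xs=np.nonzero(k); 
for y in range(ys.min(),ys.min()+14,1): print(y,xs[ys==y].min(),xs[ys==y].max(),end='; ')
y0=ys.min(); tp=(xs[ys==y0+1].mean(),y0); N=onz(K,T,c,tp,.018); print('nose',N,np.linalg.norm((N-ctr)[:2]),np.arctan2(N[1]-ctr[1],N[0]-ctr[0]))
# gauge plate
g=((hsv[...,1]<60)).astype(np.uint8); g[:,200:]=0; g[190:]=0
n,l,s,ce=cv2.connectedComponentsWithStats(g); i=1+s[1:,4].argmax(); g=(l==i)
# right edge (world -y side): last px per row; fit
P=[]
for y in range(25,130,3): P.append(onz(K,T,c,(np.nonzero(g[y])[0].max()+.5,y),.015)[:2])
P=np.array(P); v=cv2.fitLine(P.astype(np.float32),cv2.DIST_HUBER,0,.001,.001).ravel(); print('right edge dir',np.arctan2(v[1],v[0]),P[0],P[-1])
P=[]
for x in range(60,165,3): P.append(onz(K,T,c,(x,np.nonzero(g[:,x])[0].max()+.5),.015)[:2])
P=np.array(P);v=cv2.fitLine(P.astype(np.float32),cv2.DIST_HUBER,0,.001,.001).ravel(); print('near edge dir',np.arctan2(v[1],v[0]),P[0],P[-1])
```

```text
[ 292  146   44   53 1424]
skirt ((302.0, 180.0), (18.669424057006836, 19.431568145751953), 0.0)
[ 0.4369784  -0.08842539  0.018     ] diam 0.04617970492646684
146 311 318; 147 311 318; 148 311 318; 149 311 318; 150 311 318; 151 311 318; 152 311 318; 153 311 318; 154 311 318; 155 311 318; 156 306 319; 157 304 322; 158 302 325; 159 301 326; nose [ 0.47086904 -0.10940835  0.018     ] 0.03986051024310441 -0.5543724271330531
right edge dir -0.04852771 [0.61817663 0.03397623] [0.520208   0.03904802]
near edge dir -1.5696634 [0.50592696 0.16886188] [0.50600138 0.05127595]
```

Run:
```python
from h import *
im=cv2.imread('pics/w1.png'); K,T,c=cam('wrist'); T=np.load('w1T.npy')
hsv=cv2.cvtColor(im,cv2.COLOR_BGR2HSV); m=((hsv[...,1]<70)).astype(np.uint8)
k=m.copy(); k[:140]=0;k[205:]=0;k[:,:285]=0;k[:,345:]=0
cn=max(cv2.findContours(k,cv2.RETR_EXTERNAL,cv2.CHAIN_APPROX_NONE)[0],key=len)[:,0,:]
w=np.array([onz(K,T,c,p,.02)[:2] for p in cn])
sel=(cn[:,1]>159)&(cn[:,1]<192)  # skirt sides
from scipy.optimize import least_squares
r=least_squares(lambda p:np.hypot(*(w[sel]-p[:2]).T)-p[2],[.44,-.108,.024],loss='soft_l1',f_scale=.001).x; print('circle',r)
N=onz(K,T,c,(314.5,146),.018); B=onz(K,T,c,(314.5,155),.018)
print('nose',N,np.hypot(*(N[:2]-r[:2])),np.arctan2(*(N[:2]-r[:2])[::-1]), np.arctan2(*(N-B)[[1,0]]))
# grip bar top: bright/dark
g=im[150:205,290:340,1]; print(g[10:52:3, 6:44:1][:, ::1].tolist() if 0 else '')
cr=cv2.resize(im[135:210,275:355],None,fx=7,fy=7,interpolation=cv2.INTER_NEAREST)
gg=cv2.resize(im[0:185,0:185],None,fx=1.25,fy=1.25) 
cv2.imwrite('pics/w1crop.png',cr)
```

```text
circle [ 0.43885972 -0.10184757  0.02330875]
nose [ 0.47086904 -0.10940835  0.018     ] 0.03289014269395361 -0.23195422498720658 -0.20022735063289973
```

View pics/w1crop.png

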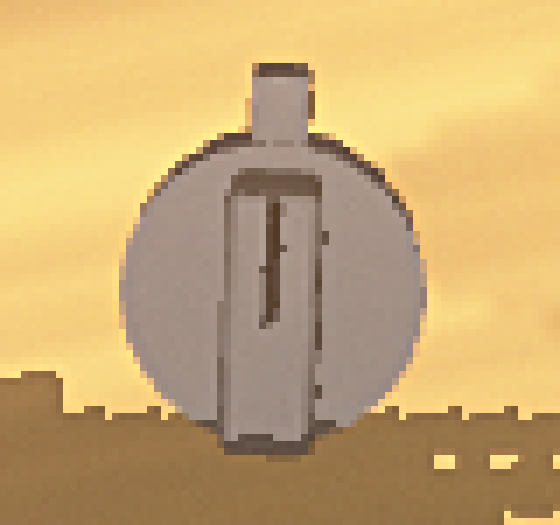

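The crop shows the bar running from (311,162) to (313,198), and the nose above it. The knob yaw is about -0.22 and its centre about (0.439,-0.102). I'll descend, refining on the way.

Request:
move_arm:
  rows:
    - [1,1.5,-30,-0.005,-1]
    - [1,1.5,-30,-0.005,-1]
    - [1,1.5,-30,-0.005,-1]
    - [1,1.5,-20,-0.005,-1]
    - [1,1,-10,-0.005,-1]
    - [0,0,0,0,-1]

```text
time: 2.0
tool_pos: [0.4387, -0.103, 0.0859]
tool_rot: [-3.141, 0.002, -0.226]
contact_force: [0.2, -0.2, 1.1]
opening: 0.0916
grip_force: 0.0
```

Run:
```python
from h import *
im,(K,T,c)=shot('wrist','w2'); st=monitor.observe(); print(st['tool_pos'],st['tool_rot'],st['time'])
np.save('w2T.npy',T)
u=proj(K,T,c,[.439,-.102,.03]); print(u)
x,y=int(u[0])-65,int(u[1])-65
print(x,y); cv2.imwrite('pics/w2c.png',cv2.resize(im[max(y,0):y+130,x:x+130,::-1],None,fx=4,fy=4,interpolation=cv2.INTER_NEAREST))
```

```text
[ 0.43935208 -0.10305981  0.08689458] [ 3.14147293e+00  3.32664248e-04 -2.25366886e-01] 2.05
[318.5585059  219.54839206]
253 154
```

View pics/w2c.png

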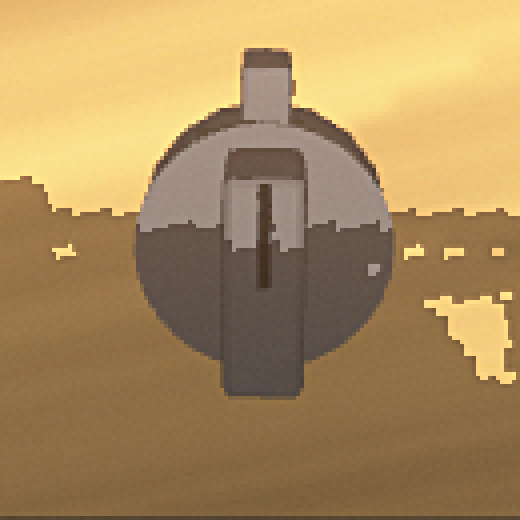

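The crop shows the bar's top face spanning rows 199 to 252.5 at column 319, aligned with the picture. The nose is at (319.5,171).

Run:
```python
from h import *
K,T,c=cam('wrist'); T=np.load('w2T.npy')
a=onz(K,T,c,(253+265.5/4,154+179/4),.042);b=onz(K,T,c,(253+262/4,154+394/4),.042); print(a,b,np.linalg.norm(a-b),(a+b)/2,np.arctan2(*(a-b)[[1,0]]))
l=onz(K,T,c,(253+136/4,154+245/4),.02);r=onz(K,T,c,(253+393/4,154+245/4),.02);print((l+r)/2,np.linalg.norm(l-r))
n=onz(K,T,c,(253+267/4,154+67/4),.018);print(n,np.hypot(*(n-(a+b)/2)[:2]),np.arctan2(*(n-(a+b)/2)[[1,0]]))
```

```text
[ 0.45729315 -0.10685004  0.042     ] [ 0.41960796 -0.09757032  0.042     ] 0.03881090261662196 [ 0.43845055 -0.10221018  0.042     ] -0.2414399247605303
[ 0.43866508 -0.10228314  0.02      ] 0.04757181275968317
[ 0.4707709  -0.11011756  0.018     ] 0.03327358804257642 -0.2399430358602832
```

Request:
move_arm:
  newtons: 40
  rows:
    - [-0.5,0.5,-20,-0.007,-1]
    - [-0.5,0.5,-20,-0.007,-1]
    - [0,0,-14,0,-1]
    - [0,0,-9,0,-1]
    - [0,0,0,0,1]
    - [0,0,0,0,1]
    - [0,0,0,0,1]
    - [0,0,0,0,1]
    - [0,0,0,0,1]
    - [0,0,0,0,1]
    - [0,0,0,0,1]

```text
time: 3.15
tool_pos: [0.4385, -0.1012, 0.0238]
tool_rot: [3.141, -0.0, -0.238]
contact_force: [0.0, 0.3, -0.6]
opening: 0.0405
grip_force: 0.0
```

Request:
move_arm:
  newtons: 50
  rows:
    - [0,0,0,0,1]
    - [0,0,0,0,1]
    - [0,0,0,0,1]
    - [0,0,0,0,1]
    - [0,0,0,0,1]
    - [0,0,0,0,1]

```text
time: 3.75
tool_pos: [0.4384, -0.1012, 0.0237]
tool_rot: [3.142, 0.0, -0.238]
contact_force: [0.6, 0.7, -0.3]
opening: 0.0135
grip_force: 50.0
```

Request:
move_arm:
  rows:
    - [0,0,10,0,1]
    - [0,0,30,0,1]
    - [0,0,40,0.02,1]
    - [0,0,40,0.02,1]
    - [5,10,40,0.04,1]
    - [8,25,30,0.04,1]
    - [10,36,20,0.04,1]
    - [12,40,3,0.04,1]
    - [12,40,0,0.038,1]
    - [10,28,0,0,1]
    - [5,12,0,0,1]
    - [0,0,0,0,1]

```text
time: 4.95
tool_pos: [0.5005, 0.0908, 0.2369]
tool_rot: [3.141, 0.0, 0.002]
contact_force: [-0.2, -1.3, -1.0]
opening: 0.0138
grip_force: 50.0
```

Run:
```python
from h import *
im,(K,T,c)=shot('wrist','w3'); st=monitor.observe(); print(st['tool_pos'],st['tool_rot'],st['time'],st['qvel'])
np.save('w3T.npy',T); print(proj(K,T,c,[.566,.09,.16]))
```

```text
[0.50018506 0.08967391 0.23680881] [3.14092203e+00 5.24945529e-04 1.00409765e-03] 5.0 [-0.03194355 -0.00909893  0.01283765 -0.00515171 -0.00215882 -0.00746283]
[321.55005635 123.35612285]
```

View pics/w3.png

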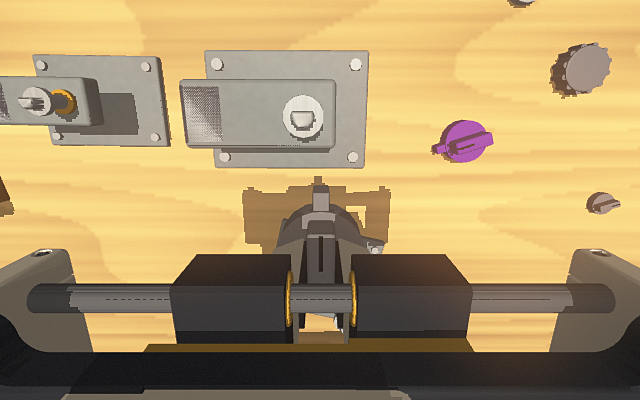

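The wrist view shows the right gauge (plate 205–368 x 50–167) with its shoulder and D-shaft at (303,118), the flat facing up in the picture, which is +x. The held knob's nose is at (320,190).

Run:
```python
from h import *
im=cv2.imread('pics/w3.png')
a=cv2.resize(im[90:146,276:332],None,fx=7,fy=7,interpolation=cv2.INTER_NEAREST)
b=cv2.resize(im[178:256,290:346],None,fx=7,fy=7,interpolation=cv2.INTER_NEAREST)
o=np.zeros((546,790,3),np.uint8); o[:392,:392]=a; o[:546,398:790]=b; cv2.imwrite('pics/w3c.png',o)
K,T,c=cam('wrist');T=np.load('w3T.npy')
hsv=cv2.cvtColor(im,cv2.COLOR_BGR2HSV)
g=(hsv[...,1]<60).astype(np.uint8)
g[:, :195]=0; g[:,385:]=0; g[180:]=0; g[:40]=0
P=[];Q=[]
for x in range(225,350,3):
    z=np.nonzero(g[:,x])[0]; P.append(onz(K,T,c,(x,z.min()-.5),.015)[:2])
for y in range(62,155,3):
    z=np.nonzero(g[y])[0]; Q.append(onz(K,T,c,(z.max()+.5,y),.015)[:2])
for n,A in(('far',P),('right',Q)):
    A=np.array(A); v=cv2.fitLine(A.astype(np.float32),cv2.DIST_HUBER,0,.001,.001).ravel(); print(n,np.arctan2(v[1],v[0]),A.mean(0))
# bright shoulder
gr=im[90:146,276:332].mean(2); m=(gr>190).astype(np.uint8)
cn=max(cv2.findContours(m,cv2.RETR_EXTERNAL,cv2.CHAIN_APPROX_NONE)[0],key=cv2.contourArea); e=cv2.fitEllipse(cn); print('shoulder',e)
C=onz(K,T,c,(276+e[0][0],90+e[0][1]),.16); print(C); 
print('diam',e[1][1]/K[0][0]*.23)
```

```text
far 1.5634769 [0.63545413 0.12782047]
right 0.0029130608 [0.57580482 0.03911077]
shoulder ((26.63136863708496, 25.835426330566406), (39.59583282470703, 41.48090744018555), 172.1840057373047)
[0.571145   0.10344071 0.16      ]
diam 0.02963897091390792
```

View pics/w3c.png

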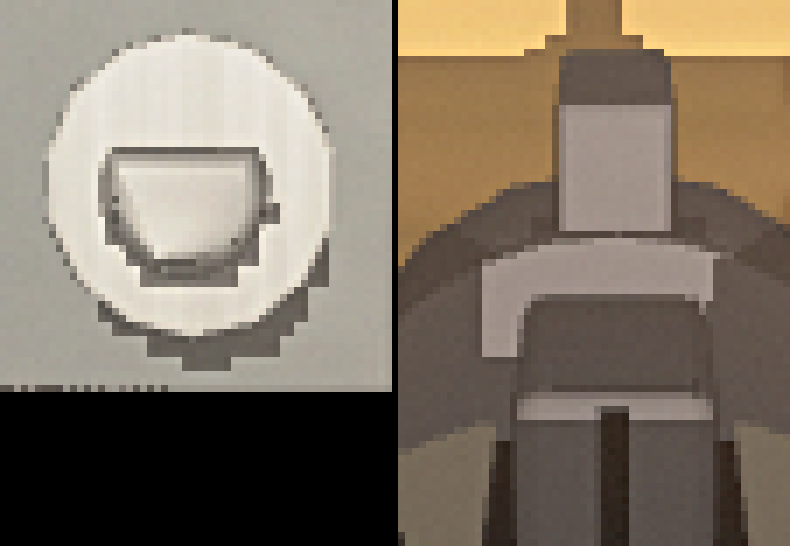

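Run:
```python
from h import *
K,T,c=cam('wrist');T=np.load('w3T.npy'); tp=np.array([0.50018506,0.08967391,0.23680881]); u=tp[2]-.0237
f=lambda x,y,z:onz(K,T,c,(290+(x-398)/7-.5,178+y/7-.5),z)
n=f(615,105,u+.018); b=f(615.5,394,u+.042)
print('nose-tcp',n-tp,'bar-tcp',b-tp, 'nose w',np.linalg.norm(f(560,105,u+.018)-f(671,105,u+.018)),'bar w',np.linalg.norm(f(518,394,u+.042)-f(713,394,u+.042)))
l=f(476,410,u+.042)
g=lambda x,y,z:onz(K,T,c,(276+x/7-.5,90+y/7-.5),z)
a,b2=g(108,148,.1735),g(262,148,.1735); print('flat',a,b2,(a+b2)/2,np.linalg.norm(a-b2))
for nm,p in(('L',(42,184)),('R',(333,184)),('T',(188,32)),('B',(188,336))): print(nm,g(*p,.16))
```

```text
nose-tcp [ 0.0338818   0.00094508 -0.0057    ] bar-tcp [0.02016598 0.00085804 0.0183    ] nose w 0.008425721288380626 bar w 0.013158413326141035
flat [0.5748877  0.11046064 0.1735    ] [0.57493462 0.09581286 0.1735    ] [0.57491116 0.10313675 0.1735    ] 0.014647860605513674
L [0.57113101 0.11842907 0.16      ]
R [0.57122555 0.08894216 0.16      ]
T [0.58578328 0.1034417  0.16      ]
B [0.55601093 0.1038353  0.16      ]
```

Request:
move_arm:
  rows:
    - [10,3,-2,0,1]
    - [20,5,-5,0,1]
    - [22,5,-10,0,1]
    - [14,0,-10,0,1]
    - [5,0,-5,0,1]
    - [0,0,0,0,1]
    - [0,0,0,0,1]

```text
time: 5.7
tool_pos: [0.5712, 0.1021, 0.2049]
tool_rot: [3.141, 0.0, -0.001]
contact_force: [0.1, 0.0, -0.2]
opening: 0.0136
grip_force: 50.0
```

Run:
```python
from h import *
im,(K,T,c)=shot('wrist','w4'); st=monitor.observe(); print(st['tool_pos'],st['tool_rot'],st['time'],st['contact_force'])
print(proj(K,T,c,[.571,.1034,.16]))
im,_=shot('side','s4');
```

```text
[0.57118809 0.10232553 0.20528225] [ 3.14143911e+00 -3.02350099e-04 -8.26166349e-04] 5.75 [ 0.13914901  0.67138542 -0.58674556]
[318.19636834 225.52239764]
```

Request:
move_arm:
  rows:
    - [0,0,-2,0,1]
    - [0,0,-2,0,1]
    - [0,0,-2,0,1]
    - [0,0,-1,0,1]
    - [0,0,-1,0,1]
    - [0,0,-1,0,1]
    - [0,0,-1,0,1]
    - [0,0,0,0,1]

```text
time: 6.6
tool_pos: [0.5713, 0.1029, 0.1945]
tool_rot: [-3.142, 0.0, -0.0]
contact_force: [-0.9, -0.4, -0.8]
opening: 0.0134
grip_force: 50.0
```

Request:
move_arm:
  rows:
    - [0,0,-1,0,1]
    - [0,0,-1,0,1]
    - [0,0,-1,0,1]
    - [0,0,-1,0,1]
    - [0,0,0,0,1]

```text
time: 7.1
tool_pos: [0.5713, 0.1029, 0.1905]
tool_rot: [-3.142, 0.0, -0.0]
contact_force: [-1.2, 1.5, -1.6]
opening: 0.0134
grip_force: 50.0
```

Request:
move_arm:
  rows:
    - [0,0,-1,0,1]
    - [0,0,-1,0,1]
    - [0,0,-1,0,1]
    - [0,0,-1,0,1]
    - [0,0,-1,0,1]
    - [0,0,-1,0,1]
    - [0,0,0,0,1]

```text
time: 7.8
tool_pos: [0.5714, 0.1029, 0.1845]
tool_rot: [-3.142, 0.0, -0.0]
contact_force: [-2.0, 1.6, -0.1]
opening: 0.0134
grip_force: 50.0
```

Request:
move_arm:
  rows:
    - [-0.3,0.2,-1,0,1]
    - [0,0,-1,0,1]
    - [0,0,-1,0,1]
    - [0,0,-1,0,1]
    - [0,0,0,0,1]

```text
time: 8.3
tool_pos: [0.5713, 0.1029, 0.1808]
tool_rot: [3.141, -0.0, -0.0]
contact_force: [-2.3, 1.5, 2.2]
opening: 0.0136
grip_force: 50.0
```

Run:
```python
from h import *
im,(K,T,c)=shot('side','s5'); st=monitor.observe(); print(st['tool_pos'],st['contact_force'],st['torque'])
u=proj(K,T,c,[.571,.103,.16]); print(u); x,y=int(u[0])-50,int(u[1])-45
cv2.imwrite('pics/s5c.png',cv2.resize(im[y:y+100,x:x+100,::-1],None,fx=6,fy=6,interpolation=cv2.INTER_CUBIC))
```

```text
[0.57129022 0.10290856 0.18078942] [-2.38743096  2.32373387  2.85247185] [0.21049508 0.40033218 0.00404858]
[301.87338915 157.37226865]
```

View pics/s5c.png

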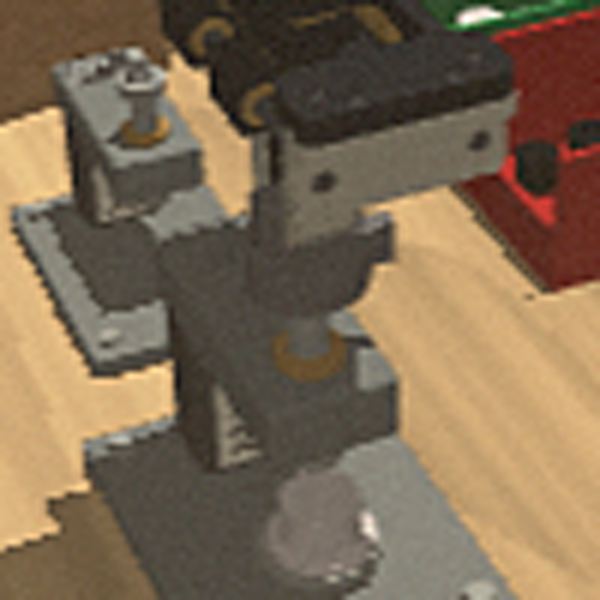

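The crop shows the knob held on the shaft with its nose toward +x and the shoulder disc hidden under the skirt. With underside at about 0.157 and only the spring's push upward, the knob is at or near home. Next I press down.

Request:
move_arm:
  rows:
    - [-0.4,0.3,-1,0,1]
    - [0,0,-1.5,0,1]
    - [0,0,-1.5,0,1]
    - [0,0,-1.5,0,1]
    - [0,0,-1.5,0,1]
    - [0,0,-1,0,1]
    - [0,0,0,0,1]

```text
time: 9.05
tool_pos: [0.5711, 0.1031, 0.1727]
tool_rot: [3.141, -0.001, -0.0]
contact_force: [1.2, -2.1, 3.4]
opening: 0.0137
grip_force: 50.0
```

Request:
move_arm:
  rows:
    - [0,0,-1,0,1]
    - [0,0,-1,0,1]
    - [0,0,0,0,1]

```text
time: 9.35
tool_pos: [0.5709, 0.1033, 0.1707]
tool_rot: [3.142, -0.0, -0.0]
contact_force: [1.0, -2.2, 3.1]
opening: 0.014
grip_force: 50.0
```

Request:
move_arm:
  rows:
    - [0,0,-1,0,1]
    - [0,0,-1,0,1]
    - [0,0,0,0,1]

```text
time: 9.65
tool_pos: [0.5708, 0.1033, 0.1686]
tool_rot: [-3.142, -0.0, -0.0]
contact_force: [2.4, -1.6, 3.0]
opening: 0.0137
grip_force: 50.0
```

Request:
move_arm:
  rows:
    - [0.2,-0.2,-1,0,1]
    - [0,0,-1,0,1]
    - [0,0,0,0,1]

```text
time: 9.95
tool_pos: [0.5708, 0.1033, 0.1665]
tool_rot: [-3.141, 0.0, -0.0]
contact_force: [1.6, -1.0, 3.8]
opening: 0.014
grip_force: 50.0
```

Request:
move_arm:
  rows:
    - [0,0,-1,0,1]
    - [0,0,-0.5,0,1]
    - [0,0,0,0,1]

```text
time: 10.25
tool_pos: [0.5709, 0.1033, 0.1651]
tool_rot: [-3.141, 0.0, -0.0]
contact_force: [1.0, 0.4, 4.6]
opening: 0.0134
grip_force: 50.0
```

Request:
move_arm:
  rows:
    - [0,0,-1,0,1]
    - [0,0,-0.5,0,1]
    - [0,0,0,0,1]

```text
time: 10.55
tool_pos: [0.5709, 0.1033, 0.1636]
tool_rot: [-3.141, 0.0, -0.0]
contact_force: [0.9, 1.0, 3.3]
opening: 0.0136
grip_force: 50.0
```

Sink is about 20 mm and the force is still only the spring's.

Request:
move_arm:
  rows:
    - [0,0,-1,0,1]
    - [0,0,-0.5,0,1]
    - [0,0,0,0,1]

```text
time: 10.85
tool_pos: [0.5709, 0.1032, 0.1621]
tool_rot: [-3.141, 0.0, -0.0]
contact_force: [-0.1, 1.1, 2.3]
opening: 0.0133
grip_force: 50.0
```

Request:
move_arm:
  rows:
    - [0,0,-1,0,1]
    - [0,0,0,0,1]

```text
time: 11.05
tool_pos: [0.5709, 0.1032, 0.1611]
tool_rot: [-3.141, 0.0, -0.0]
contact_force: [-0.4, 1.6, 4.4]
opening: 0.0134
grip_force: 50.0
```

Request:
move_arm:
  rows:
    - [0,0,-1,0,1]
    - [0,0,0,0,1]

```text
time: 11.25
tool_pos: [0.5709, 0.1033, 0.1604]
tool_rot: [-3.141, 0.0, -0.0]
contact_force: [-0.7, 3.3, 5.5]
opening: 0.0136
grip_force: 50.0
```

Request:
move_arm:
  rows:
    - [0,0,-0.5,0,1]
    - [0,0,0,0,1]

```text
time: 11.45
tool_pos: [0.5709, 0.1033, 0.1604]
tool_rot: [-3.141, -0.0, -0.0]
contact_force: [-1.8, 1.6, 8.6]
opening: 0.0136
grip_force: 50.0
```

Request:
move_arm:
  rows:
    - [0,0,-0.5,0,1]
    - [0,0,0,0,1]

```text
time: 11.65
tool_pos: [0.5709, 0.1032, 0.1603]
tool_rot: [-3.141, -0.001, -0.0]
contact_force: [-1.9, 2.5, 11.3]
opening: 0.0137
grip_force: 50.0
```

Request:
move_arm:
  rows:
    - [0,0,-0.5,0,1]
    - [0,0,0,0,1]
    - [0,0,0,0,1]
    - [0,0,0,0,1]

```text
time: 12.05
tool_pos: [0.571, 0.1033, 0.1603]
tool_rot: [-3.141, -0.001, -0.0]
contact_force: [-3.8, 1.7, 14.1]
opening: 0.0136
grip_force: 50.0
```

Run:
```python
from h import *
F=[]
for i in range(8):
    im=vision.read_camera('side'); st=monitor.observe(); F.append(st['contact_force'])
print(np.mean(F,0),np.std(F,0),st['tool_pos'],st['opening'],st['grip_force'],st['time'])
K,T,c=cam('side'); u=proj(K,T,c,[.571,.103,.13]); x,y=int(u[0])-60,int(u[1])-55
cv2.imwrite('pics/s6c.png',cv2.resize(im[y:y+100,x:x+120,::-1],None,fx=6,fy=6,interpolation=cv2.INTER_CUBIC))
```

```text
[-3.90065306  2.28535958 13.80488285] [0.31194006 0.33349003 0.41518638] [0.57097799 0.1032551  0.16031111] 0.013118833020188602 50.003618001937866 12.45
```

View pics/s6c.png

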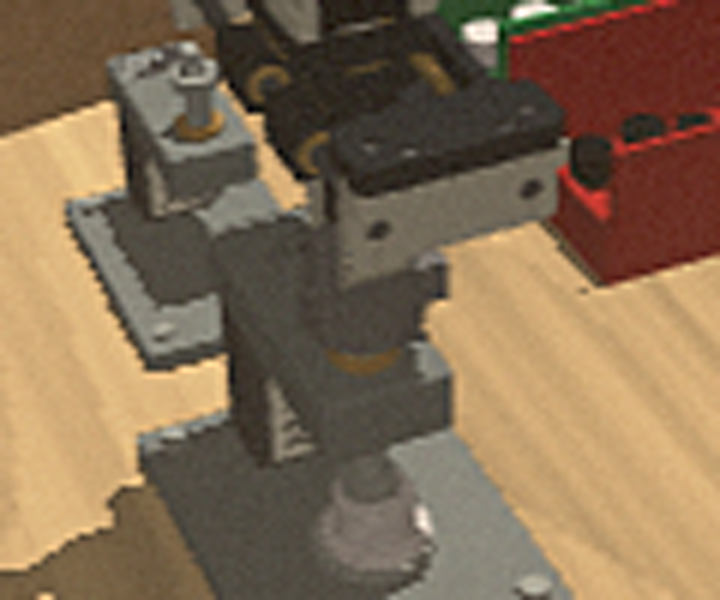

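The foot stands on the upright sleeve with the knob on the shaft. The 13.8 N steady push less about 4 N of spring leaves roughly 10 N on the sleeve.

```bash
python3 -c "
from h import *
print(workorder.hand_in())"
```

```text
the job is handed in; nothing more can be done
None
```

I fitted the knob on the D-shaft and pressed it until the foot met the sleeve at about 23 mm of ram travel, then handed in at about 12.5 s, still holding it with roughly 10 N (estimated) on the sleeve; that it is fully home is inferred from height and force, since the skirt hides the seat.

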